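# Draw the check-weight tray out from under the bridge with the hook

## Robot

A 7-joint arm with a two-finger parallel gripper is mounted at the origin on the work surface; the furniture and walls round the work are solid. World frame = base frame: x ahead of the robot, y to its left, z up, the work surface at z = 0. Lengths are in m, angles in rad, forces in N, time in s.
With the tool pointing down it reaches from about 0.425 to 0.875 m from the base axis. Payload 8.4 kg.
Tool frame: the origin (TCP) lies between the finger pads; the fingertips stand 25 mm ahead of it and the grasp point (between the pads) lies 6 mm ahead of it; z points along the fingers, y is the direction in which the jaws open and shut (so a half turn about z gives the same grasp; the last joint's range is limited). The gripper opens to 85 mm and grips with 20 to 120 N. Pads are 22 mm wide; open, the fingers measure 114 mm over their backs; the gripper's body (76 mm by 85 mm) begins 54 mm behind the grasp point. The pads swing forward as they close: fully open they stand 13 mm farther back than shut.
Start: joints at [-1.201, 0.333, 0.04, 1.465, -0.013, 1.343, -0.059], TCP at [0.294, 0.58, 0.256] pointing down, gripper open.
Joint ranges: [-2.58, 2.58], [-0.38, 2.09], [-1.3, 1.39], [0.25, 2.4], [-1.5, 4.64], [0.08, 2.09], [-2.65, 2.65]. Speed limits (rad/s): [2.22, 2.22, 2.79, 2.79, 3.14, 3.14, 3.14].

## Interface

Orientations are given as a 3x3 rotation matrix whose columns are the frame's x, y, z axes.
In Python, from plant import manip gives the robot as it stands.
- The arm moves only by the tool servo_tool, never from a script. Its argument "deltas" is one flat list of numbers, 6 for each row, row after row: the shift along the tool's x, y, z normalised to -1 to 1, where 1 is 1000 mm, then the turn, a rotation vector about the tool's x, y, z normalised to -1 to 1, where 1 is pi/2 rad. In form: [dx, dy, dz, ax, ay, az, dx, dy, dz, ax, ay, az, ...]. A call has 1 to 8 rows; each row is the pose to reach, as a shift and turn from the pose measured when the call began, along the tool's axes at that moment; what a row does not reach only later rows make up. A row lasts 1/8 s, in which the tool goes at most 62.5 mm and 10.7 degrees, less where a joint would pass 70% of its speed; a pose out of reach is approached as far as the arm can. A call with a number of a shift or a turn outside -1 to 1 is refused whole. A call with a gripper value outside its range is refused whole. "hand" is the closure, from -1 (fully open) to 1 (shut), set as the call begins (left out, the last holds). The fingers move at their own pace and stop on an object; the grip force is fixed at half the most. Time passes only in rows, so rows that repeat a pose let the fingers close. It gives the time, the measured TCP pose, the force and the opening at its end, in the units of the state.
- manip.observe(): the state, without advancing time (a new reading comes with each control period).
- manip.capture(name): name is "scene" or "top" or "wrist"; returns the picture (400x640x3 uint8, red, green, blue); there is no depth.
- manip.get_calibration(name): a dict with "fx", "fy", "cx", "cy" (pixels), "position" and "attitude" of the camera in the world. Camera axes: x right, y up, looking along -z (the intrinsics and any distortion apply to the point x, -y, -z); pixel columns grow to the right and rows downward; lengths in m; the calibration is good to about 2 mm. A picture is of the moment at which its call begins: read the wrist's pose just before it. get_calibration takes no time and is no camera call; for the wrist camera it gives the pose at the moment of the call.
- manip.hand_in(): hands the job in, once; it reports no verdict.
The state is a dict: "time": time; "joints": joint angles; "dq": joint speeds; "effort": joint torques, N m; "position": TCP position; "ee_rot": TCP orientation; "contact_force": force on the tool from outside, world axes, zero at the start; "ft_torque": the same for the moment, N m; "opening": finger opening in m.
Only numpy, scipy, OpenCV 4.12 (cv2) and the standard library are available. Lean on these libraries where they do the work, as an engineer would, in place of code of your own. Each camera call takes 0.05 s, during which the arm holds its last target.

## Task

Take the draw hook from its rest, reach it under the ledge of the low steel bridge, drop its prong into the loop on the front of the weight tray and pull the tray all the way out to its stop, without touching the tray by hand and without tipping the two weights that stand in it. Then unhook and lay the draw hook back in both notches of its rest, as you found it. Leave the lid stack, the sealed can and the tape roll where they are.

Things in the scene. Friction and masses are not known exactly. Their poses are not given: they have to be found in the camera images.
- bridge: Fixed low sheet-steel bridge, top plate 200 (x) x 160 (y) mm, underside 110 mm and top 116 mm above the table (6 mm upstand on the front edge). Closed back, 4 mm side walls, opening 152 mm wide. Origin: footprint centre at table height. Own -x points out of the open front, front edge (ledge) at x = -100 mm; the front looks to the robot's left (yaw -65 to -90 degrees).
- weight_tray: Aluminium tray 120 x 120 x 24 mm, 3 mm walls, on the bridge's centre line, underside 9 mm above the table; axes as the bridge's. Origin: centre of its underside, at bridge x = +30 mm when fully in. Its front has a level closed loop of 7 mm wire reaching 43 mm (wire centre) to -x, opening 39 (x) x 44 (y) mm, wire centre 32 mm above the table.
- tray_eye (a point): Centre of the loop's opening: 80 mm ahead (-x) of the tray's origin, 32 mm above the table, axes as the tray's. At the start 35 to 50 mm inside the ledge's front edge, on the bridge's centre line; fully out it is 40 mm in front of the ledge.
- tray_slide (a joint): Travel of the tray in m along the bridge's -x: 0 fully in, 0.09 fully out at its stop. Starts at 0 to 0.015. Friction about 2 N and light damping; stays where it is left.
- draw_hook: Loose hook, about 0.25 kg: black handle 114 (x) x 20 (y) x 24 (z) mm; from its front an 8 mm steel rod runs along +x, 12 mm above the handle's underside, to x = 200 mm and bends straight down (-z) into a prong. Origin: centre of the handle's underside. Grip it across the 20 mm sides at mid handle, between the rest's posts; it balances 20 mm ahead of there.
- hook_tip (a point): Lower, rounded end of the prong: 200 mm ahead of the hook's origin in x and 22 mm below it, that is 34 mm below the rod's centre line.
- hook_rest: Fixed grey rest: base 120 (x) x 64 (y) x 6 mm, two posts 10 mm thick at x = -45 and +45 mm (80 mm free between). Each has a notch 26 mm wide, flared above, floor 45 mm above the table, cheeks to 71 mm. The handle lies in both notches along x, underside at 45 mm, prong hanging down at the rest's +x. Origin: centre of the base's underside.
- weight_big: Loose grey knob-topped check weight, 38 mm across, 61 mm tall, standing in the tray. Origin: centre of its underside, z up.
- weight_small: Loose grey knob-topped check weight, 30 mm across, 49 mm tall, standing in the tray. Origin: centre of its underside, z up.
- lid_stack: Loose stack of can lids, 73 mm across, 86 mm tall, standing on the bridge. Origin: centre of its underside. Bystander.
- sealed_can: Loose full sealed can, 71 mm across, 107 mm tall, standing right of centre near the robot. Origin: centre of its underside. Bystander.
- tape: Loose roll of tape, 68 mm across, 24 mm tall, lying at the back left of centre. Origin: centre of its underside. Bystander.

How it is judged:
On the way, in this order (a step that is already met when the one before it is completed fails the run):
1. the draw hook is lifted clear of its rest (z of draw_hook in the frame of hook_rest above 0.075 m), for 0.1 s.
2. the prong stands in the tray's loop while the tray is still in (x of hook_tip in the frame of tray_eye between -0.024 and 0.024 m and y of hook_tip in the frame of tray_eye between -0.026 and 0.026 m and z of hook_tip in the frame of tray_eye below -0.002 m and value of joint tray_slide below 0.04 m), for 0.1 s.
3. the tray is pulled out to its stop with the prong still in the loop (value of joint tray_slide above 0.08 m and distance between hook_tip and tray_eye below 0.045 m), for 0.1 s.
At the end, for the whole second after the job is handed in: Tray slide over 80 mm; both weights upright (0.2 rad) in it; hook at rest in both notches, prong down to the rest's +x, its origin in the rest's frame within 25 mm in x, 8 mm in y, 40 to 50 mm up, tilt under 0.2 rad (value of joint tray_slide above 0.08 m and angle between each of weight_big, weight_small, draw_hook's own z axis and vertical below 0.2 rad and z of each of weight_big, weight_small in the frame of weight_tray below 0.012 m and horizontal distance between each of weight_big, weight_small and weight_tray below 0.08 m and x of draw_hook in the frame of hook_rest between -0.025 and 0.025 m and y of draw_hook in the frame of hook_rest between -0.008 and 0.008 m and z of draw_hook in the frame of hook_rest between 0.04 and 0.05 m and x of hook_tip in the frame of hook_rest above 0.15 m and linear speed of draw_hook below 0.02 m/s and angular speed of draw_hook below 0.1 rad/s); the robot touches nothing.
It fails at once if the hand or arm touches the tray (contact force between any of the fingers, the arm and weight_tray above 0.5 N).
It fails at once if a weight tips over (angle between any of weight_big, weight_small's own z axis and vertical above 0.6 rad).
It fails at once if a bystander is moved more than 30 mm (distance of any of lid_stack, sealed_can, tape from where it was at the start of the episode above 0.03 m).
It also fails if it takes over 54 s, if anything falls off the work surface, if the arm or the gripper's body presses on something with over 40 N, if the wrist force passes 120 N, or if a joint passes its speed limit or range.

## Working session

There is one attempt and no reset: what is moved stays moved. The work goes in short steps, Python scripts to look and compute and a tool call to move; the robot and the scene stay as the last step left them, time stands still between calls to the robot, and variables do not carry over. Pictures are saved under pics/ and viewed, and the job is handed in when it is done.

Besides the shell and the picture viewer there is one more tool, called after "Request:" by a JSON object that holds its "method" and its "body". servo_tool: Moves the arm, as the interface text tells. Its arguments: {"type":"object","properties":{"deltas":{"type":"array","items":{"type":"number"}},"hand":{"type":"number"}},"required":["deltas"]}

```bash
ls; mkdir -p pics
python3 - <<'E'
from plant import manip
import cv2
s=manip.observe();print(s)
for n in ["scene","top","wrist"]:
    c=manip.get_calibration(n);print(n,c)
    im=manip.capture(n);cv2.imwrite(f"pics/{n}0.png",im[:,:,::-1])
E
```

```text
pics
{'time': 0.0, 'joints': array([-1.20117784,  0.33392805,  0.03983356,  1.46628251, -0.01340997,
        1.34331012, -0.05850782]), 'dq': array([-0.00029737,  0.00205959,  0.00183094, -0.0002274 , -0.00057034,
        0.00047587, -0.00109276]), 'effort': array([ 3.17446602e-04, -6.58554840e+01,  1.36551194e+00, -4.05559087e+01,
        1.67218829e-02,  1.31017275e-02, -1.11501234e-05]), 'position': array([0.29349785, 0.57948787, 0.25540409]), 'ee_rot': array([[-8.92107564e-01,  4.51822583e-01, -6.69372517e-04],
       [ 4.51823069e-01,  8.92106271e-01, -1.52181463e-03],
       [-9.04387950e-05, -1.66006028e-03, -9.99998618e-01]]), 'contact_force': array([ 0.46708067, -0.64203851,  0.38782645]), 'ft_torque': array([ 0.0154735 ,  0.04129843, -0.0198352 ]), 'opening': 0.08518032763373949}
scene {'fx': 487.89288386006285, 'fy': 487.89288386006285, 'cx': 329.34039230560836, 'cy': 190.45562915631118, 'position': array([ 0.09722217, -0.73685097,  1.03430859]), 'attitude': array([[ 0.88060183,  0.33786362, -0.3322478 ],
       [-0.47359646,  0.65077709, -0.59346068],
       [ 0.01571048,  0.67995394,  0.7330865 ]])}
top {'fx': 412.0535048093093, 'fy': 412.0535048093093, 'cx': 316.31917316062123, 'cy': 201.87176159156712, 'position': array([0.32138413, 0.01606949, 1.34932283]), 'attitude': array([[ 0.01105532,  0.98277897, -0.18445399],
       [-0.99993758,  0.01056747, -0.00362769],
       [-0.00161601,  0.18448259,  0.98283445]])}
wrist {'fx': 290.7843294120341, 'fy': 290.7843294120341, 'cx': 322.7918472400164, 'cy': 199.21614463651755, 'position': array([0.23197951, 0.61203068, 0.37205238]), 'attitude': array([[ 0.45153074, -0.8576359 , -0.24613139],
       [ 0.89225488,  0.43366922,  0.12574671],
       [-0.00110528, -0.27639044,  0.9610448 ]])}
```

View pics/scene0.png

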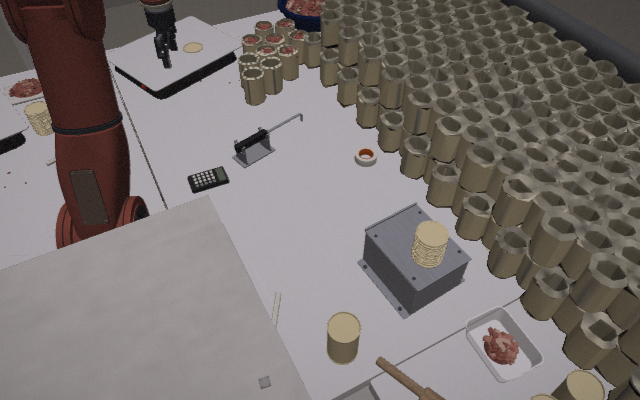

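View pics/top0.png

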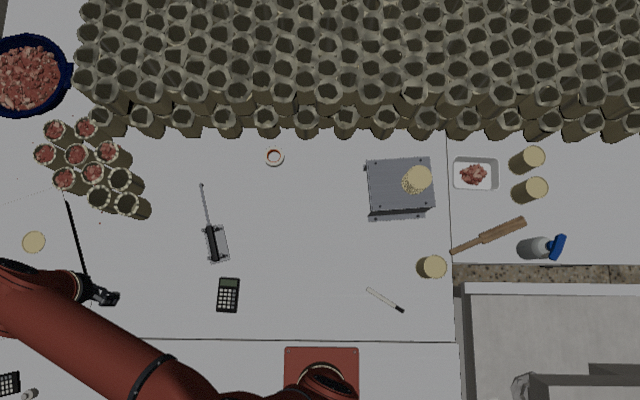

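View pics/wrist0.png

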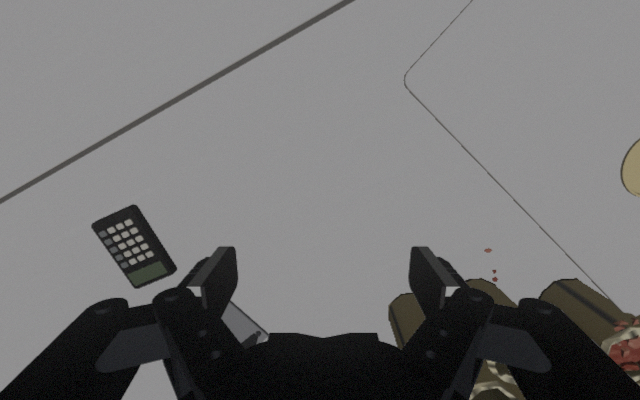

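Scene overview: in the top view the hook rest is near (215,243) with the rod tip at (201,185), and the bridge is near (400,187) with lids on it. The tape is at (274,157) and the can at (432,267). I'll zoom in to measure.

```bash
cat > h.py <<'E'
import numpy as np, cv2
from plant import manip
def ray(c,u,v):
    d=np.array([(u-c['cx'])/c['fx'],-(v-c['cy'])/c['fy'],-1.0])
    return np.array(c['position']),np.array(c['attitude'])@d
def cast(c,u,v,z):
    p,d=ray(c,u,v); return p+d*(z-p[2])/d[2]
def proj(c,P):
    q=np.array(c['attitude']).T@(np.array(P)-c['position']); return np.array([c['cx']-c['fx']*q[0]/q[2], c['cy']+c['fy']*q[1]/q[2]])
def crop(im,x0,y0,w,h,k): return cv2.resize(im[y0:y0+h,x0:x0+w],None,fx=k,fy=k,interpolation=cv2.INTER_CUBIC)
E
python3 - <<'E'
from h import *
t=cv2.imread('pics/top0.png');s=cv2.imread('pics/scene0.png')
cv2.imwrite('pics/t_hook.png',crop(t,170,170,100,100,6))
cv2.imwrite('pics/t_br.png',crop(t,350,145,100,85,7))
cv2.imwrite('pics/s_hook.png',crop(s,220,100,100,75,8))
E
```

```text
(no output)
```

View pics/t_hook.png

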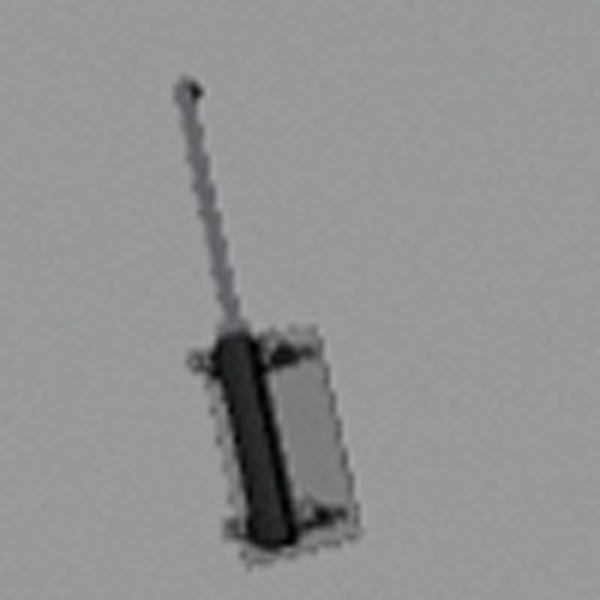

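View pics/t_br.png

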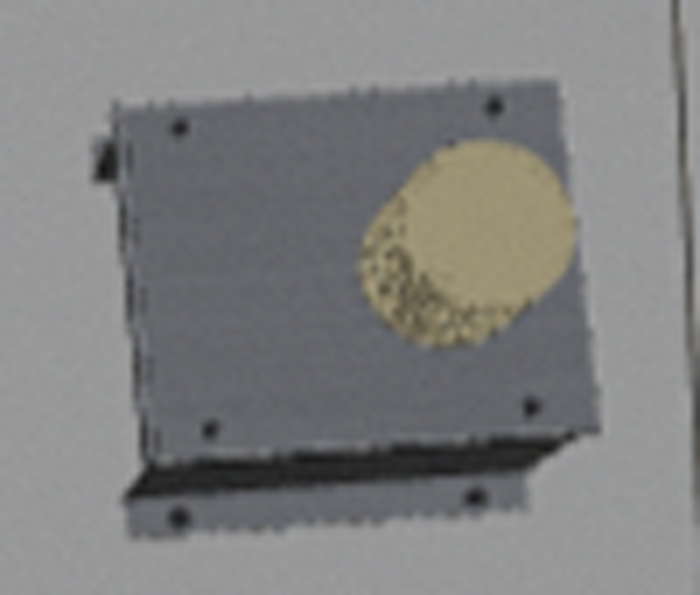

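View pics/s_hook.png

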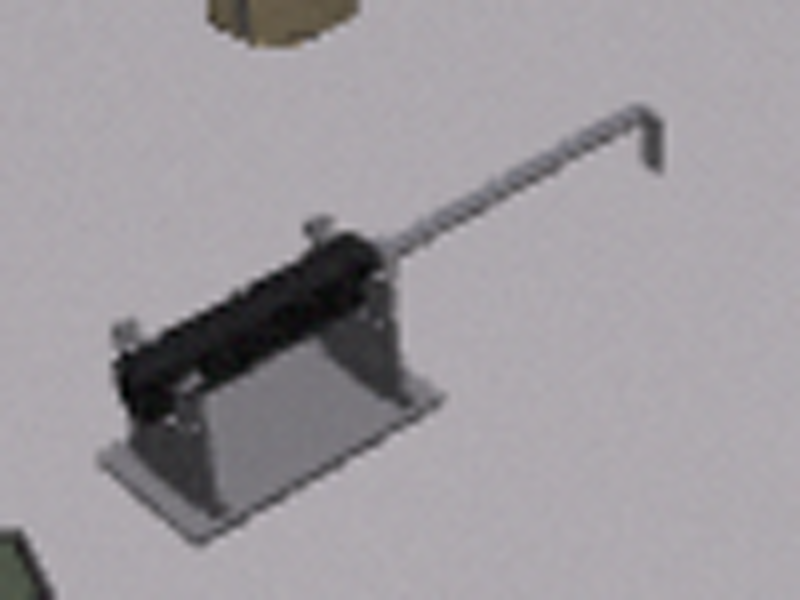

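Run:
```python
from h import *
t=manip.get_calibration('top');s=manip.get_calibration('scene')
np.set_printoptions(precision=4,suppress=True)
T=lambda x,y:(170+x/6,170+y/6)
f=cast(t,*T(235,335),.069);r=cast(t,*T(270,543),.069);tip=cast(t,*T(187,90),.057)
print('handle f,r,tip',f,r,tip,np.linalg.norm((f-r)[:2]),np.linalg.norm((tip-(f+r)/2)[:2]))
S=lambda x,y:(220+x/8,100+y/8)
print('scene rod end',cast(s,*S(645,108),.057), 'prong low', cast(s,*S(655,170),.023))
d=tip-(f+r)/2; print('mid',(f+r)/2,'yaw',np.arctan2(d[1],d[0]), np.arctan2(*(f-r)[1::-1]))
B=lambda x,y:(350+x/7,145+y/7)
c=[cast(t,*B(*p),.116) for p in [(115,103),(148,463),(598,432),(557,82)]]
for i in range(4): print('bridge',c[i],np.linalg.norm(c[i]-c[i-1]))
m=sum(c)/4; fx=(c[0]+c[1]-c[2]-c[3])/4; print(m,'outdir ang',np.arctan2(fx[1],fx[0]))
y=c[0]-c[1];print('side ang',np.arctan2(y[1],y[0]))
# rest base corners
q=[cast(t,*T(*p),.006) for p in [(320,330),(355,535),(245,562)]];print(q)
q=[cast(s,*S(*p),.006) for p in [(443,398),(200,543),(100,460)]];print(q, np.linalg.norm(q[0]-q[1]),np.linalg.norm(q[1]-q[2]))
```

```text
handle f,r,tip [0.4818 0.3552 0.069 ] [0.3746 0.3309 0.069 ] [0.6152 0.3919 0.057 ] 0.1099460960869863 0.19326863115986936
scene rod end [0.6176 0.3921 0.057 ] prong low [0.6217 0.3933 0.023 ]
mid [0.4282 0.343  0.069 ] yaw 0.255765717343892 0.22306281382102428
bridge [ 0.6877 -0.1335  0.116 ] 0.19665337095546254
bridge [ 0.526  -0.1459  0.116 ] 0.16211300125596856
bridge [ 0.5418 -0.3413  0.116 ] 0.19601436701187208
bridge [ 0.6994 -0.3298  0.116 ] 0.15806765616127613
[ 0.6137 -0.2376  0.116 ] outdir ang 1.6408563802127187
side ang 0.07687326828025169
[array([0.4929, 0.3255, 0.006 ]), array([0.382 , 0.3008, 0.006 ]), array([0.3669, 0.3592, 0.006 ])]
[array([0.4961, 0.3249, 0.006 ]), array([0.3829, 0.2931, 0.006 ]), array([0.3658, 0.3528, 0.006 ])] 0.1176072343027323 0.062064032960321605
```

Request:
{"method": "servo_tool", "body": {"deltas": [-0.03, -0.02, 0.01, 0, 0, -0.06, -0.08, -0.054, 0.03, 0, 0, -0.16, -0.13, -0.088, 0.05, 0, 0, -0.27, -0.18, -0.121, 0.07, 0, 0, -0.37, -0.215, -0.145, 0.09, 0, 0, -0.44, -0.224, -0.151, 0.095, 0, 0, -0.458, -0.224, -0.151, 0.095, 0, 0, -0.458], "hand": -1}}

```text
time: 1.02
position: [0.4254, 0.3424, 0.1604]
ee_rot: [[-0.969, -0.246, -0.001], [-0.246, 0.969, -0.002], [0.002, -0.002, -1.0]]
contact_force: [-0.8, -0.2, -0.7]
opening: 0.0856
```

Run:
```python
from h import *
import pickle
s=manip.observe();print(s['time'],s['position'],s['ee_rot'])
c=manip.get_calibration('wrist');im=manip.capture('wrist')[:,:,::-1];cv2.imwrite('pics/w1.png',im);pickle.dump(c,open('w1.pkl','wb'))
```

```text
1.025 [0.42542046 0.34237379 0.16036519] [[-0.96935936 -0.24564408 -0.00119151]
 [-0.24564144  0.96935869 -0.00200348]
 [ 0.00164715 -0.00164941 -0.99999728]]
```

View pics/w1.png

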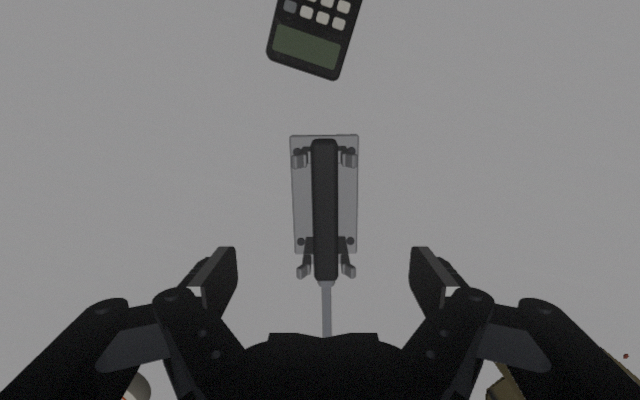

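The wrist view shows the handle running from (324,139) at the rear to (326,281) at the front. It is centred between the fingers, and the posts are near rows 157 and 268.

Run:
```python
from h import *
import pickle
np.set_printoptions(precision=4,suppress=True)
c=pickle.load(open('w1.pkl','rb'))
r=cast(c,324,139,.069);f=cast(c,326,282,.069);d=f-r
print(r,f,np.linalg.norm(d),np.arctan2(d[1],d[0]),(r+f)/2)
rod=cast(c,326.5,334,.057);print(rod, np.arctan2(*(rod-(r+f)/2)[1::-1]))
k=[cast(c,*p,.006) for p in [(290,135),(358,134),(357,253),(295,254)]];print(k,sum(k)/4)
k=[cast(c,*p,.071) for p in [(302,152),(348,152),(303,265),(348,265)]];print(k,sum(k)/4)
```

```text
[0.3734 0.3304 0.069 ] [0.4832 0.3601 0.069 ] 0.11372844301671291 0.26389585328059356 [0.4283 0.3453 0.069 ]
[0.542  0.3758 0.057 ] 0.26225574900730936
[array([0.3821, 0.3008, 0.006 ]), array([0.3659, 0.3606, 0.006 ]), array([0.4806, 0.3927, 0.006 ]), array([0.4973, 0.3315, 0.006 ])] [0.4315 0.3464 0.006 ]
[array([0.3858, 0.3176, 0.071 ]), array([0.3778, 0.349 , 0.071 ]), array([0.4718, 0.3384, 0.071 ]), array([0.463 , 0.3728, 0.071 ])] [0.4246 0.3445 0.071 ]
```

Request:
{"method": "servo_tool", "body": {"deltas": [-0.0036, 0.002, 0.02, 0, 0, -0.01, -0.0036, 0.002, 0.05, 0, 0, -0.01, -0.0036, 0.002, 0.08, 0, 0, -0.01, -0.0036, 0.002, 0.095, 0, 0, -0.01, -0.0036, 0.002, 0.097, 0, 0, -0.01, -0.0036, 0.002, 0.097, 0, 0, -0.01], "hand": -1}}

```text
time: 1.82
position: [0.4282, 0.3472, 0.0648]
ee_rot: [[-0.965, -0.262, 0.0], [-0.262, 0.965, -0.0], [-0.0, -0.0, -1.0]]
contact_force: [-0.4, 0.3, 0.2]
opening: 0.0853
```

Request:
{"method": "servo_tool", "body": {"deltas": [0, 0, 0, 0, 0, 0, 0, 0, 0, 0, 0, 0, 0, 0, 0, 0, 0, 0, 0, 0, 0, 0, 0, 0, 0, 0, 0, 0, 0, 0, 0, 0, 0, 0, 0, 0], "hand": 1}}

```text
time: 2.58
position: [0.4284, 0.3472, 0.0651]
ee_rot: [[-0.965, -0.262, 0.0], [-0.262, 0.965, 0.0], [-0.0, -0.0, -1.0]]
contact_force: [-1.1, -1.6, 5.6]
opening: 0.0191
```

Request:
{"method": "servo_tool", "body": {"deltas": [0, 0, 0, 0, 0, 0, 0, 0, 0, 0, 0, 0], "hand": 1}}

```text
time: 2.82
position: [0.4285, 0.3472, 0.0652]
ee_rot: [[-0.965, -0.262, 0.0], [-0.262, 0.965, 0.0], [-0.0, -0.0, -1.0]]
contact_force: [-0.9, -0.6, 2.5]
opening: 0.0188
```

Request:
{"method": "servo_tool", "body": {"deltas": [0, 0, -0.01, 0, 0, 0, 0, 0, -0.03, 0, 0, 0, 0, 0, -0.055, 0, 0, 0, 0, 0, -0.075, 0, 0, 0, 0, 0, -0.085, 0, 0, 0, 0, 0, -0.085, 0, 0, 0]}}

```text
time: 3.58
position: [0.4285, 0.3473, 0.1505]
ee_rot: [[-0.965, -0.262, 0.001], [-0.262, 0.965, 0.001], [-0.001, 0.0, -1.0]]
contact_force: [0.1, 0.6, -2.3]
opening: 0.0194
```

Run:
```python
from h import *
s=manip.observe();print(s['time'],s['position'],s['contact_force'],s['opening'])
im=manip.capture('scene')[:,:,::-1];cv2.imwrite('pics/s2.png',crop(im,200,60,160,120,5))
```

```text
3.575 [0.42850895 0.34734017 0.15053268] [ 0.08260522  0.62094624 -2.2934367 ] 0.0194470760158256
```

View pics/s2.png

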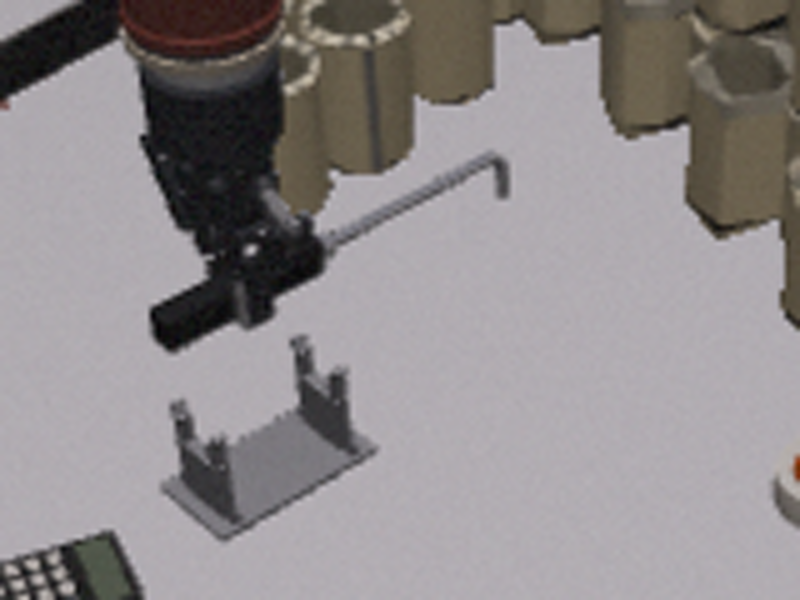

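Request:
{"method": "servo_tool", "body": {"deltas": [-0.0065, -0.019, 0, 0, 0, 0.08, -0.0167, -0.049, 0, 0, 0, 0.19, -0.0264, -0.077, 0, 0, 0, 0.3, -0.036, -0.106, 0, 0, 0, 0.41, -0.046, -0.1355, 0, 0, 0, 0.52, -0.056, -0.164, 0, 0, 0, 0.63, -0.065, -0.19, 0, 0, 0, 0.74, -0.0725, -0.2115, 0, 0, 0, 0.84]}}

```text
time: 4.62
position: [0.5536, 0.1606, 0.1486]
ee_rot: [[-0.489, 0.872, -0.001], [0.872, 0.489, -0.001], [-0.0, -0.002, -1.0]]
contact_force: [-0.2, -0.1, -3.2]
opening: 0.0187
```

Request:
{"method": "servo_tool", "body": {"deltas": [-0.012, 0.001, 0.01, 0, 0, 0.07, -0.03, 0.003, 0.025, 0, 0, 0.16, -0.05, 0.005, 0.04, 0, 0, 0.24, -0.06, 0.006, 0.052, 0, 0, 0.275, -0.0614, 0.0062, 0.055, 0, 0, 0.279, -0.0614, 0.0062, 0.055, 0, 0, 0.279, -0.0614, 0.0062, 0.055, 0, 0, 0.279]}}

```text
time: 5.5
position: [0.589, 0.1109, 0.0942]
ee_rot: [[-0.074, 0.997, -0.001], [0.997, 0.074, -0.001], [-0.0, -0.001, -1.0]]
contact_force: [1.1, 0.0, -2.8]
opening: 0.0192
```

Run:
```python
from h import *
s=manip.observe();print(s['time'],s['position'],s['ee_rot'],s['contact_force'])
im=manip.capture('top')[:,:,::-1];cv2.imwrite('pics/t3f.png',im);cv2.imwrite('pics/t3.png',crop(im,300,140,150,100,5))
im=manip.capture('scene')[:,:,::-1];cv2.imwrite('pics/s3.png',crop(im,300,130,200,150,4))
```

```text
5.5 [0.58898362 0.11089093 0.09417884] [[-7.41839228e-02  9.97244310e-01 -7.29408224e-04]
 [ 9.97244465e-01  7.41835492e-02 -5.26579769e-04]
 [-4.71018587e-04 -7.66462067e-04 -9.99999595e-01]] [ 1.06594318  0.03887634 -2.82735973]
```

View pics/t3.png

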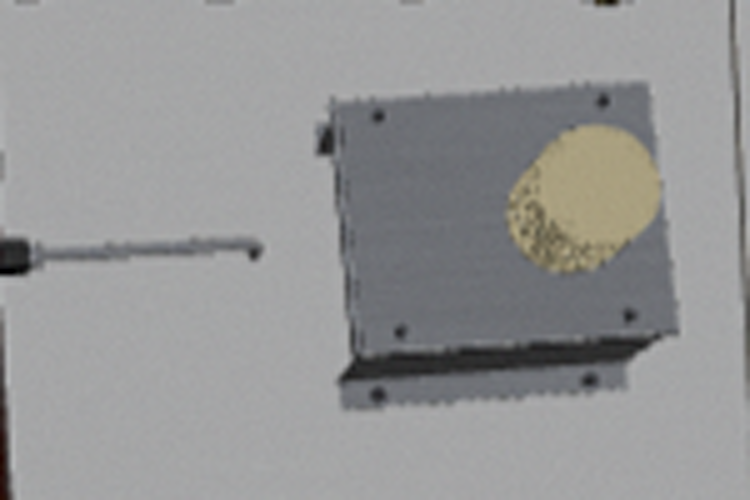

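View pics/s3.png

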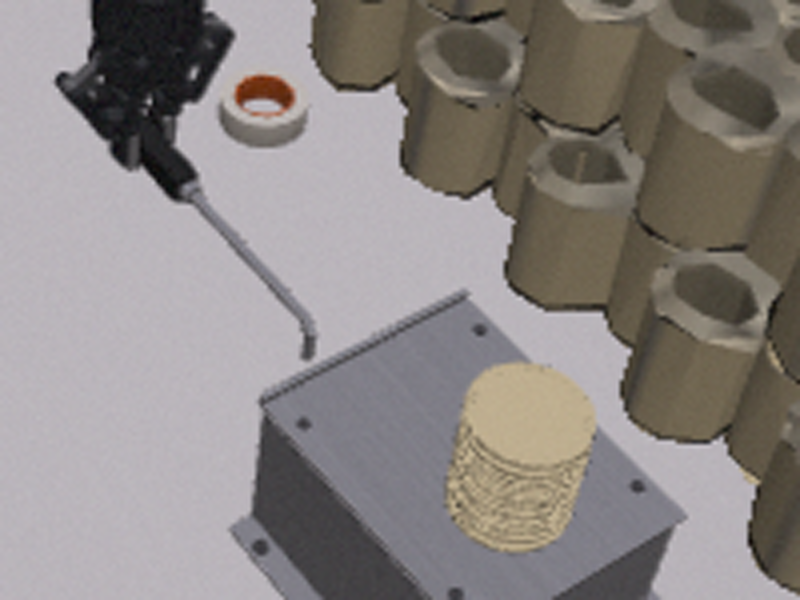

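Run:
```python
from h import *
np.set_printoptions(precision=4,suppress=True)
t=manip.get_calibration('top');s=manip.get_calibration('scene')
T=lambda x,y:(300+x/5,140+y/5); S=lambda x,y:(300+x/4,130+y/4)
print('rod end',cast(t,*T(250,246),.086),cast(s,*S(308,322),.086),'lower',cast(t,*T(256,254),.052),cast(s,*S(308,357),.052))
k=[cast(t,*T(*p),.116) for p in [(378,116),(400,331),(629,315),(602,100)]]
k2=[cast(s,*S(*p),.116) for p in [(480,330),(304,424),(455,594),(638,486)]]
for q in(k,k2):
    m=sum(q)/4;o=(q[0]+q[1]-q[2]-q[3])/2;y=q[0]+q[3]-q[1]-q[2];y/=2;print(m,np.arctan2(o[1],o[0]),np.arctan2(y[1],y[0])+np.pi/2,np.linalg.norm(o),np.linalg.norm(y))
print('front edge',[cast(t,*T(*p),.122) for p in [(332,97),(357,357)]],[cast(s,*S(*p),.122) for p in [(467,291),(262,402)]])
```

```text
rod end [ 0.6001 -0.0845  0.086 ] [ 0.6021 -0.087   0.086 ] lower [ 0.6023 -0.091   0.052 ] [ 0.6043 -0.0892  0.052 ]
[ 0.6149 -0.237   0.116 ] 1.653689856447908 1.6550602743912182 0.13979060960260378 0.13588223642343658
[ 0.6154 -0.2376  0.116 ] 1.6553118079151938 1.6533424539947206 0.13958295119246591 0.13626971413107913
front edge [array([ 0.6869, -0.1327,  0.122 ]), array([ 0.5243, -0.1459,  0.122 ])] [array([ 0.685, -0.136,  0.122]), array([ 0.5255, -0.152 ,  0.122 ])]
```

Request:
{"method": "servo_tool", "body": {"deltas": [-0.01, 0, 0, 0, 0, -0.003, -0.03, -0.001, 0, 0, 0, -0.006, -0.052, -0.0015, 0, 0, 0, -0.006, -0.074, -0.002, 0, 0, 0, -0.006, -0.087, -0.0021, 0, 0, 0, -0.006, -0.0917, -0.0021, 0, 0, 0, -0.006, -0.0917, -0.0021, 0, 0, 0, -0.006, -0.0917, -0.0021, 0, 0, 0, -0.006]}}

```text
time: 6.6
position: [0.5937, 0.0201, 0.0942]
ee_rot: [[-0.084, 0.996, -0.001], [0.996, 0.084, -0.0], [-0.0, -0.001, -1.0]]
contact_force: [0.0, 0.5, -2.7]
opening: 0.0192
```

Run:
```python
from h import *
s=manip.observe();print(s['time'],s['position'],s['ee_rot'],s['contact_force'])
im=manip.capture('top')[:,:,::-1];cv2.imwrite('pics/t4.png',crop(im,300,140,150,100,5))
```

```text
6.6 [0.59368205 0.02008986 0.09419867] [[-8.41990933e-02  9.96448669e-01 -7.50305154e-04]
 [ 9.96448940e-01  8.41989538e-02 -2.15647166e-04]
 [-1.51706422e-04 -7.65798071e-04 -9.99999695e-01]] [ 0.04758239  0.52868142 -2.66263694]
```

View pics/t4.png

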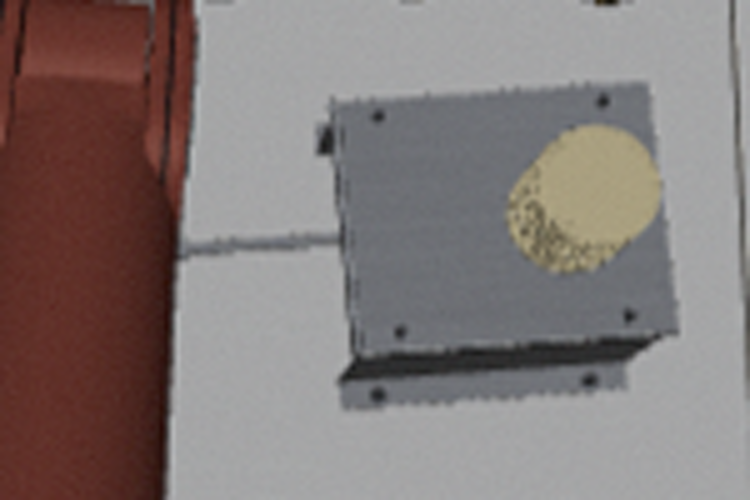

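The rod enters at crop (345,239), which matches the centre line after parallax. Now I'll lower the prong.

Request:
{"method": "servo_tool", "body": {"deltas": [0, 0, 0.004, 0, 0, 0, 0, 0, 0.01, 0, 0, 0, 0, 0, 0.017, 0, 0, 0, 0, 0, 0.024, 0, 0, 0, 0, 0, 0.03, 0, 0, 0, 0, 0, 0.032, 0, 0, 0, 0, 0, 0.032, 0, 0, 0]}}

```text
time: 7.52
position: [0.5937, 0.02, 0.0621]
ee_rot: [[-0.084, 0.996, -0.001], [0.996, 0.084, -0.0], [-0.0, -0.001, -1.0]]
contact_force: [-0.3, -0.4, -2.2]
opening: 0.0192
```

Request:
{"method": "servo_tool", "body": {"deltas": [0.003, 0, 0, 0, 0, 0, 0.006, 0, 0, 0, 0, 0, 0.01, 0, 0, 0, 0, 0, 0.014, 0, 0, 0, 0, 0, 0.018, 0, 0, 0, 0, 0, 0.022, 0, 0, 0, 0, 0, 0.026, 0, 0, 0, 0, 0, 0.03, 0, 0, 0, 0, 0]}}

```text
time: 8.52
position: [0.5911, 0.0502, 0.0621]
ee_rot: [[-0.084, 0.996, -0.001], [0.996, 0.084, -0.0], [-0.0, -0.001, -1.0]]
contact_force: [0.1, -2.9, -2.5]
opening: 0.0189
```

Request:
{"method": "servo_tool", "body": {"deltas": [0.005, 0, 0, 0, 0, 0, 0.011, 0, 0, 0, 0, 0, 0.017, 0, 0, 0, 0, 0, 0.023, 0, 0, 0, 0, 0, 0.029, 0, 0, 0, 0, 0, 0.035, 0, 0, 0, 0, 0, 0.041, 0, 0, 0, 0, 0, 0.047, 0, 0, 0, 0, 0]}}

```text
time: 9.52
position: [0.5871, 0.0974, 0.0621]
ee_rot: [[-0.084, 0.996, -0.001], [0.996, 0.084, -0.0], [-0.0, -0.001, -1.0]]
contact_force: [1.0, -2.0, -2.1]
opening: 0.0192
```

Request:
{"method": "servo_tool", "body": {"deltas": [0.003, 0, 0, 0, 0, 0, 0.006, 0, 0, 0, 0, 0, 0.009, 0, 0, 0, 0, 0, 0.012, 0, 0, 0, 0, 0, 0.014, 0, 0, 0, 0, 0]}}

```text
time: 10.15
position: [0.5859, 0.1116, 0.0621]
ee_rot: [[-0.084, 0.996, -0.001], [0.996, 0.084, -0.0], [-0.0, -0.001, -1.0]]
contact_force: [-0.3, -1.6, -2.6]
opening: 0.0192
```

Run:
```python
from h import *
s=manip.observe();print(s['time'],s['position'],s['contact_force'])
im=manip.capture('top')[:,:,::-1];cv2.imwrite('pics/t5.png',crop(im,300,140,150,100,5))
im=manip.capture('scene')[:,:,::-1];cv2.imwrite('pics/s5.png',crop(im,300,130,200,150,4))
```

```text
10.15 [0.58589807 0.11157573 0.06207441] [-0.27155675 -1.63377971 -2.59170165]
```

View pics/t5.png

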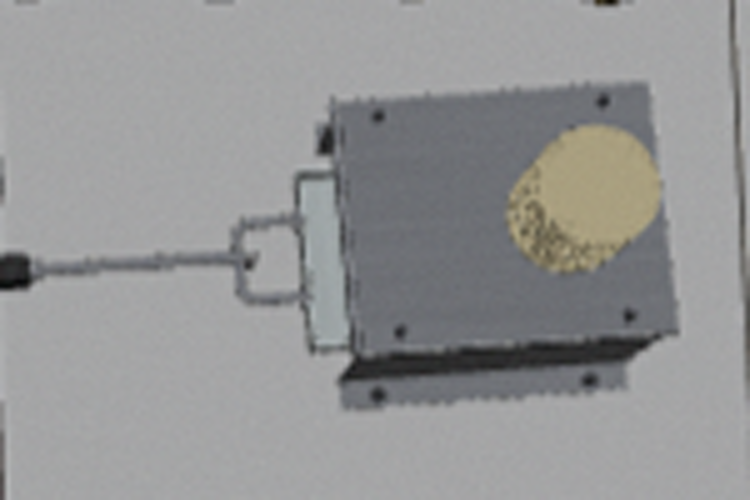

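View pics/s5.png

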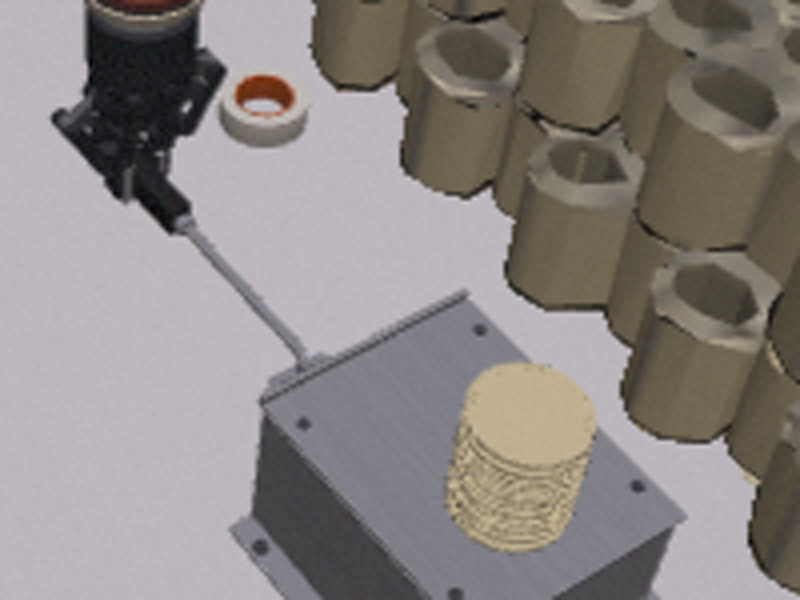

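Request:
{"method": "servo_tool", "body": {"deltas": [0.002, 0, 0, 0, 0, 0, 0.004, 0, 0, 0, 0, 0, 0.006, 0, 0, 0, 0, 0, 0.008, 0, 0, 0, 0, 0]}}

```text
time: 10.75
position: [0.5852, 0.1183, 0.0619]
ee_rot: [[-0.084, 0.996, -0.001], [0.996, 0.084, -0.002], [-0.002, -0.001, -1.0]]
contact_force: [1.8, -11.0, -3.5]
opening: 0.0192
```

Request:
{"method": "servo_tool", "body": {"deltas": [0, 0, 0, 0, 0, 0, -0.004, 0, 0, 0, 0, 0, -0.009, 0, 0, 0, 0, 0, -0.014, 0, 0, 0, 0, 0, -0.014, 0, 0, 0, 0, 0]}}

```text
time: 11.38
position: [0.5865, 0.1037, 0.062]
ee_rot: [[-0.083, 0.997, -0.001], [0.997, 0.083, -0.002], [-0.002, -0.001, -1.0]]
contact_force: [0.3, -0.5, -2.3]
opening: 0.0194
```

Request:
{"method": "servo_tool", "body": {"deltas": [0, 0, -0.005, 0, 0, 0, 0, 0, -0.015, 0, 0, 0, 0, 0, -0.03, 0, 0, 0, 0, 0, -0.045, 0, 0, 0, 0, 0, -0.06, 0, 0, 0, 0, 0, -0.075, 0, 0, 0, 0, 0, -0.085, 0, 0, 0, 0, 0, -0.085, 0, 0, 0]}}

```text
time: 12.38
position: [0.587, 0.104, 0.1479]
ee_rot: [[-0.083, 0.997, 0.0], [0.997, 0.083, -0.002], [-0.002, 0.0, -1.0]]
contact_force: [-0.7, -0.0, -2.1]
opening: 0.0193
```

Run:
```python
from h import *
s=manip.observe();print(s['time'],s['position'],s['ee_rot'],s['contact_force'])
im=manip.capture('top')[:,:,::-1];cv2.imwrite('pics/t6.png',crop(im,300,140,150,100,5))
```

```text
12.375 [0.58697869 0.10395433 0.14785088] [[-8.29771617e-02  9.96551396e-01  3.25052683e-04]
 [ 9.96550141e-01  8.29775768e-02 -1.59318981e-03]
 [-1.61466762e-03  1.91732929e-04 -9.99998678e-01]] [-0.66828419 -0.02446354 -2.11796727]
```

View pics/t6.png

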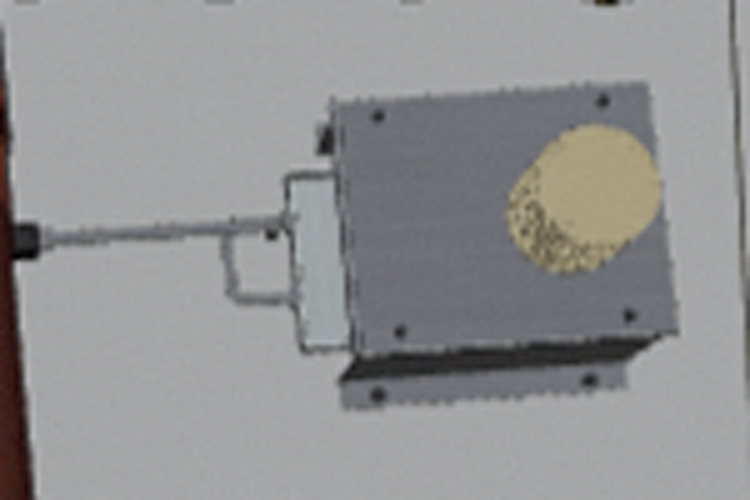

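Run:
```python
from h import *
t=manip.get_calibration('top')
T=lambda x,y:(300+x/5,140+y/5)
o=np.array([np.cos(1.6545),np.sin(1.6545)]);C=np.array([.6152,-.2373])
for n,p,z in [('wire front',(228,264),.032),('tray top front',(288,265),.033),('edge',(345,235),.122),('t5 wire',(239,262),.032)]:
    print(n,((cast(t,*T(*p),z)[:2]-C)@o)-.1)
print(cast(t,*T(271,236),.106))
```

```text
wire front 0.0636599088268783
tray top front 0.02475603244308626
edge -0.0013275722393231854
t5 wire 0.056379248127763765
[ 0.60211275 -0.09588665  0.106     ]
```

Request:
{"method": "servo_tool", "body": {"deltas": [0.018, -0.0096, 0, 0, 0, -0.08, 0.043, -0.0234, 0, 0, 0, -0.19, 0.069, -0.037, 0, 0, 0, -0.3, 0.0945, -0.051, 0, 0, 0, -0.41, 0.12, -0.065, 0, 0, 0, -0.52, 0.1455, -0.0785, 0, 0, 0, -0.63, 0.1685, -0.091, 0, 0, 0, -0.74, 0.191, -0.103, 0, 0, 0, -0.84]}}

```text
time: 13.42
position: [0.4671, 0.2861, 0.146]
ee_rot: [[-0.987, 0.162, -0.002], [0.162, 0.987, -0.003], [0.001, -0.003, -1.0]]
contact_force: [-0.7, 0.3, -1.9]
opening: 0.0189
```

Request:
{"method": "servo_tool", "body": {"deltas": [0.012, 0.013, -0.001, 0, 0, -0.07, 0.026, 0.029, -0.002, 0, 0, -0.16, 0.039, 0.044, -0.003, 0, 0, -0.23, 0.046, 0.052, -0.004, 0, 0, -0.265, 0.048, 0.054, -0.004, 0, 0, -0.272, 0.048, 0.054, -0.004, 0, 0, -0.272, 0.048, 0.054, -0.004, 0, 0, -0.272]}}

```text
time: 14.3
position: [0.429, 0.3464, 0.1498]
ee_rot: [[-0.966, -0.259, -0.002], [-0.259, 0.966, -0.003], [0.003, -0.003, -1.0]]
contact_force: [0.7, 0.4, -2.2]
opening: 0.0188
```

Run:
```python
from h import *
s=manip.observe();print(s['time'],s['position'],s['ee_rot'],s['contact_force'])
im=manip.capture('scene')[:,:,::-1];cv2.imwrite('pics/s7.png',crop(im,200,60,160,120,5))
im=manip.capture('wrist')[:,:,::-1];cv2.imwrite('pics/w7.png',im)
```

```text
14.3 [0.42899402 0.34640821 0.1498121 ] [[-0.96575466 -0.25945051 -0.00183491]
 [-0.25944402  0.96575294 -0.00317126]
 [ 0.00259485 -0.0025866  -0.99999329]] [ 0.65269649  0.38813014 -2.23300614]
```

View pics/s7.png

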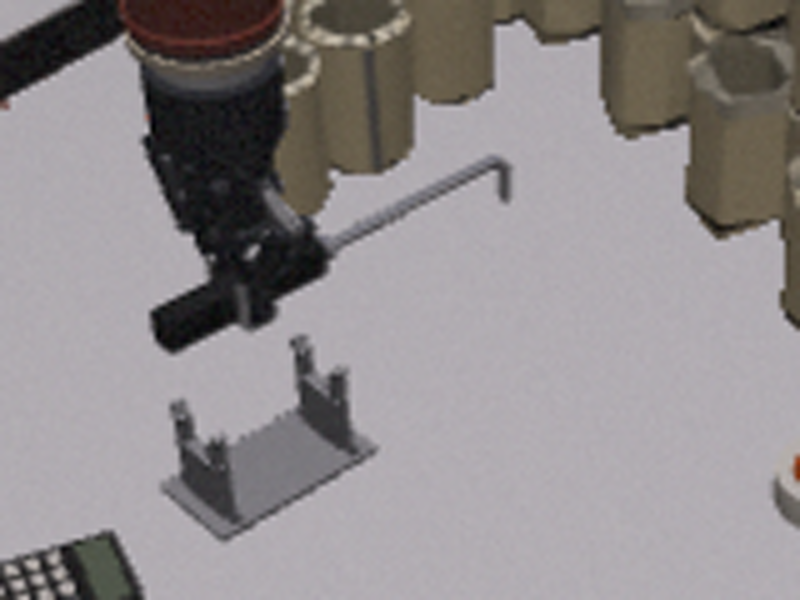

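View pics/w7.png

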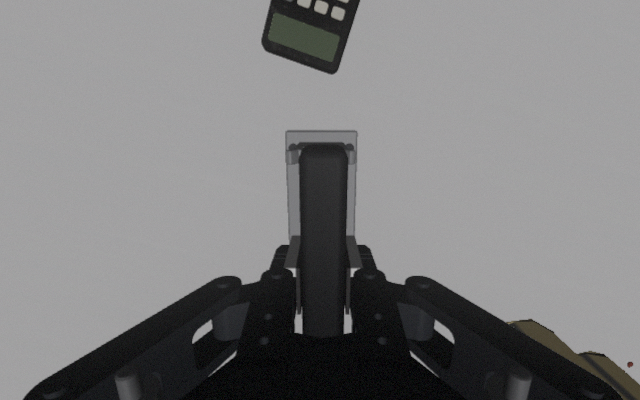

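Request:
{"method": "servo_tool", "body": {"deltas": [0, 0.001, 0.012, 0, 0, -0.002, 0, 0.001, 0.03, 0, 0, -0.002, 0, 0.001, 0.048, 0, 0, -0.002, 0, 0.001, 0.062, 0, 0, -0.002, 0, 0.001, 0.072, 0, 0, -0.002, 0, 0.001, 0.08, 0, 0, -0.002, 0, 0.001, 0.084, 0, 0, -0.002, 0, 0.001, 0.0845, 0, 0, -0.002]}}

```text
time: 15.4
position: [0.4286, 0.3475, 0.0655]
ee_rot: [[-0.965, -0.263, -0.002], [-0.263, 0.965, -0.003], [0.002, -0.002, -1.0]]
contact_force: [-1.3, -0.1, -2.8]
opening: 0.0193
```

Run:
```python
from h import *
s=manip.observe();print(s['time'],s['position'],s['ee_rot'],s['contact_force'],s['ft_torque'])
im=manip.capture('scene')[:,:,::-1];cv2.imwrite('pics/s8.png',crop(im,200,60,160,120,5))
```

```text
15.4 [0.42857578 0.34751329 0.0654867 ] [[-0.96476774 -0.26309831 -0.00157768]
 [-0.26309347  0.96476644 -0.00274554]
 [ 0.00224444 -0.00223373 -0.99999499]] [-1.28562879 -0.06072711 -2.78684467] [0.0607542  0.01580203 0.00124143]
```

View pics/s8.png

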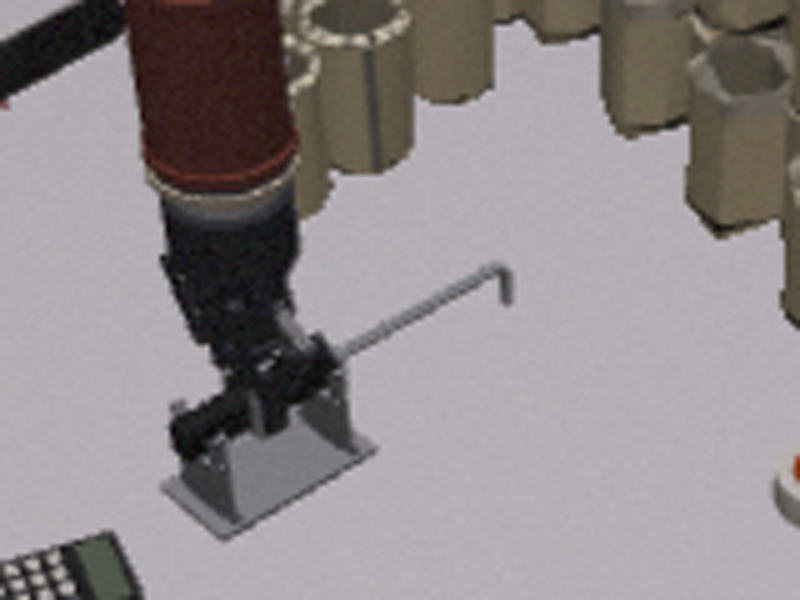

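Request:
{"method": "servo_tool", "body": {"deltas": [0, 0, 0.0008, 0, 0, 0, 0, 0, 0.0008, 0, 0, 0]}}

```text
time: 15.7
position: [0.4288, 0.3476, 0.0652]
ee_rot: [[-0.965, -0.263, -0.001], [-0.263, 0.965, -0.002], [0.002, -0.002, -1.0]]
contact_force: [0.0, -1.1, -0.3]
opening: 0.0191
```

Request:
{"method": "servo_tool", "body": {"deltas": [0, 0, 0, 0, 0, 0, 0, 0, 0, 0, 0, 0, 0, 0, 0, 0, 0, 0, 0, 0, 0, 0, 0, 0, 0, 0, 0, 0, 0, 0, 0, 0, 0, 0, 0, 0], "hand": -1}}

```text
time: 16.45
position: [0.4288, 0.3476, 0.0652]
ee_rot: [[-0.965, -0.263, -0.001], [-0.263, 0.965, -0.002], [0.002, -0.002, -1.0]]
contact_force: [-0.9, -0.0, -0.0]
opening: 0.0853
```

Request:
{"method": "servo_tool", "body": {"deltas": [0, 0, -0.01, 0, 0, 0, 0, 0, -0.03, 0, 0, 0, 0, 0, -0.055, 0, 0, 0, 0, 0, -0.08, 0, 0, 0, 0, 0, -0.095, 0, 0, 0, 0, 0, -0.1, 0, 0, 0, 0, 0, -0.1, 0, 0, 0]}}

```text
time: 17.32
position: [0.4288, 0.3477, 0.1649]
ee_rot: [[-0.965, -0.263, -0.001], [-0.263, 0.965, -0.002], [0.002, -0.002, -1.0]]
contact_force: [-0.3, -0.3, -0.2]
opening: 0.0856
```

Run:
```python
from h import *
import pickle
s=manip.observe();print(s['time'],s['position'],s['contact_force'],s['opening'])
c=manip.get_calibration('wrist');pickle.dump(c,open('w9.pkl','wb'))
cv2.imwrite('pics/w9.png',manip.capture('wrist')[:,:,::-1])
im=manip.capture('scene')[:,:,::-1];cv2.imwrite('pics/s9.png',im);cv2.imwrite('pics/s9c.png',crop(im,200,60,160,120,5))
im=manip.capture('top')[:,:,::-1];cv2.imwrite('pics/t9.png',im)
```

```text
17.325 [0.4288053  0.34774456 0.16493973] [-0.27313854 -0.26678033 -0.16545998] 0.08560973107655225
```

View pics/w9.png

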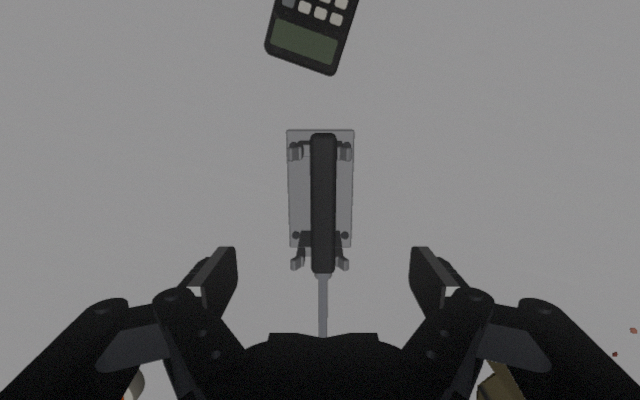

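View pics/s9c.png

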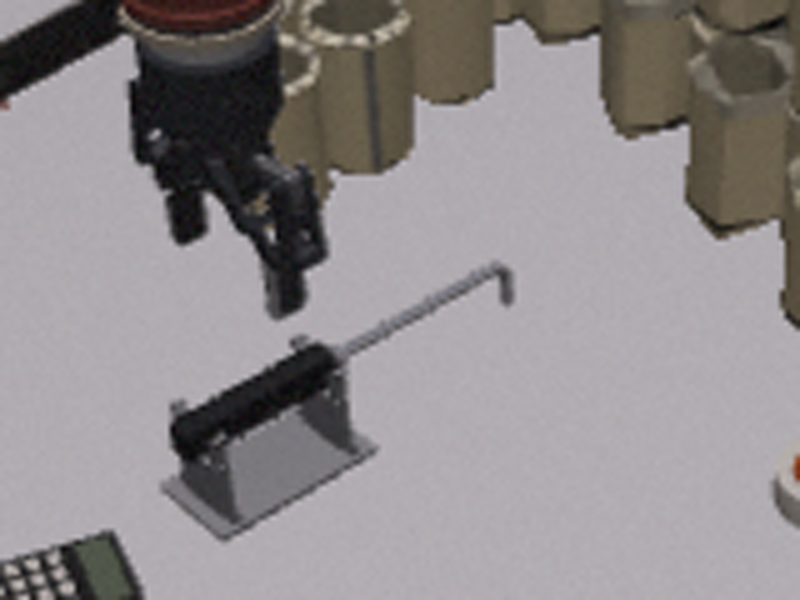

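View pics/t9.png

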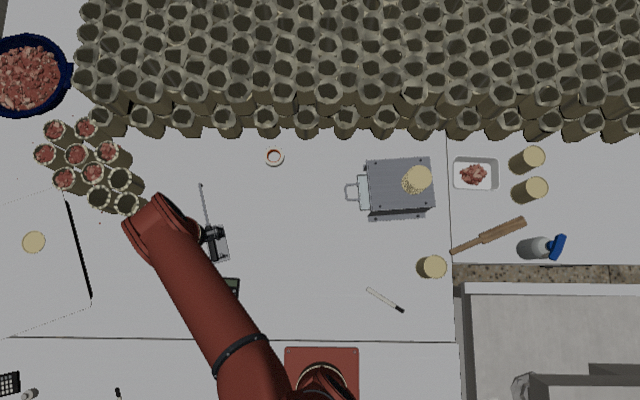

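The hook lies centred in both notches. In the wrist view the handle is at (323,134) to (323,273), and in the scene crop the prong hangs down at (507,285). The tray is out, with its loop at (352,192) in the top view. The tape (274,157), can (432,267) and lids (416,180) have not moved. I'm handing in.

Run:
```python
from h import *
import pickle
c=pickle.load(open('w9.pkl','rb'))
r=cast(c,323,134,.069);f=cast(c,323,273,.069);print((r+f)/2,np.linalg.norm(f-r))
manip.hand_in()
```

```text
[0.42789642 0.34797195 0.069     ] 0.1113806827520278
the job is handed in; nothing more can be done
```

I took the draw hook from its rest, dropped its prong into the tray's loop under the ledge and pulled the tray to its stop. I then unhooked and laid the hook back in both notches. I handed the job in at about 17.5 s of the 54 s limit.

**Tray:** the pull force rose from about 2 N to 11 N at the stop. After unhooking, the front wire of the loop measured 64 mm in front of the ledge; 63 mm is expected when the tray is fully out.

**Hook:** the handle centre measured at (0.428, 0.348), against (0.428, 0.345) before I picked it up. The scene view shows it level, with the prong down at the rest's +x. The 3 mm sideways difference is within the 8 mm limit but is about as large as my measuring error. The handle length also read 111 mm in that last view instead of 114 mm.

**Bystanders:** the lid stack, sealed can and tape roll show no movement in the top view.

**Not checked:** the two weights stay hidden under the bridge in every view, so I never saw that they are upright. I infer it only from the slow pull, at most about 50 mm/s. I also did not see the loop before dropping the prong. I aimed at the middle of its given range, and the top view during the pull showed the prong inside it.

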